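Sort the stacking cups into two nests

ROBOT

A 6-joint arm with a two-finger parallel gripper is mounted at the origin on a cart in front of the work surface, level with it; the furniture and walls round the work are solid. World frame = base frame: x ahead of the robot, y to its left, z up, the work surface at z = 0. Lengths are in m, angles in degrees, forces in N, time in s.
With the tool pointing down it reaches from about 0.325 to 0.775 m from the base axis. Payload 5.5 kg.
Tool frame: the origin (TCP) lies at the centre of the arm's flange, where the gripper is bolted on; the fingertips stand 182 mm ahead of it and the grasp point (between the pads) lies 163 mm ahead of it; z points along the fingers, y is the line along which they close (so a half turn about z gives the same grasp; the last joint's range is limited). The gripper opens to 88 mm and grips with 3 to 60 N. Pads are 20 mm wide; open, the fingers measure 115 mm over their backs; the gripper's body (75 mm by 178 mm) begins 61 mm behind the grasp point.
Start: joints at [71.007, 5.22, 70.514, -0, 104.267, -3.249], TCP at [0.163, 0.578, 0.405] pointing down, gripper open.
Joint ranges: [-164.24, 164.24], [-49.07, 125.15], [9.68, 141.18], [-86.29, 266.29], [3.28, 154.24], [-151.56, 151.56]. Speed limits (degrees/s): [147.25, 147.25, 172.46, 180, 180, 180].

INTERFACE

Orientations are given as [roll, pitch, yaw] about the fixed x, y, z axes, in that order (R = Rz(yaw) Ry(pitch) Rx(roll)).
In Python, from station import r gives the robot as it stands. The module is installed in compiled form; this text tells all that it offers. Calls block until the motion is done:
- r.reach(position, orientation): joint-space move of the TCP to a pose.
- r.servo_line(position, rotation=None, speed=0.15): straight line of the TCP; rotation=None keeps the orientation; speed is the mean speed in m/s.
- r.move_joints(angles): joint-space move.
- r.let_go() and r.grab(squeeze=None): open the fingers fully, or close them until they stop; squeeze is the grip in N (None keeps the last).
- r.wait(seconds).
- r.inverse_kinematics(position, orientation): joint angles nearest the present ones, or None.
- r.sense(): the state.
- r.snapshot(name): name is "scene" or "top" or "wrist"; returns a dict with "frame" (400x640x3 uint8, red, green, blue), "fx", "fy", "cx", "cy" (pixels), "R" (3x3) and "t" (3): a world point X has camera coordinates R X + t. Camera axes: x right, y down, z forward; pixel columns grow to the right and rows downward; lengths in m; the calibration is good to about 2 mm. A picture is of the moment at which its call begins. There is no depth.
A pose or a line that the arm cannot do raises r.IKError and nothing moves.
- r.hand_in(): hands the job in; it is judged then, once.
The state is a dict: "clock": time; "joints": joint angles; "joint_vel": joint speeds; "joint_torque": joint torques, N m; "tcp_pos": TCP position; "orientation": TCP orientation; "contact_force": force on the tool from outside, world axes, zero at the start; "torque": the same for the moment, N m; "opening": finger opening in m; "gripper_force": force on a finger pad.
Only numpy, scipy, OpenCV 4.12 (cv2) and the standard library are available. Lean on these libraries where they do the work, as an engineer would, in place of code of your own. Each camera call takes 0.05 s, during which the arm holds its last target. There are 200 camera calls.

TASK

Sort the metal stacking cups by size into two upright nests: pull the large cup off the small one it is stuck in, lift the two tilted cups out of their sloping stands, and stack the large ones in the large cup that stands alone and the small one in the small cup on the bench. Each cup must sit straight and fully home in the one below; the two bottom cups stay where they stand, and the whisk head and screwdriver lying near by are not pushed about.

Things in the scene. Friction and masses are not known exactly. Their poses are not given: they have to be found in the camera images.
- large_base: large aluminium cup, 100 mm high: tapered body (37 mm wide at the foot, 54 at 65 mm up), then a shoulder and a straight collar, 66 mm wide, 35 tall, to grip; mouth 59 inside; 120 g. Seated in its like, it stands 35 mm higher, shoulder on rim. Origin: centre of the underside, z to the mouth. Stands alone and upright on the bench.
- small_base: small aluminium cup, same form, 85 mm high: tapered body (25 mm wide at the foot, 41 at 50 mm up), then a shoulder and a straight collar, 54 mm wide, 35 tall, to grip; mouth 48 inside; 80 g. Seated in its like, it stands 35 mm higher, shoulder on rim. Origin: centre of the underside, z to the mouth. Upright on the bench, a large cup stuck in its mouth.
- large_stuck: large aluminium cup like large_base (100 mm high, collar 66 mm wide, same origin and axes). At the start it stands upright in the mouth of small_base, its foot on a ledge 53 mm above the bench, its collar free above the small cup's rim. It sits snugly (play under 1 mm) but is not locked: a slow straight pull upwards draws it out.
- large_tilted: large aluminium cup like large_base (100 mm high, collar 66 mm wide, same origin and axes). At the start it hangs by its shoulder in the round hole of large_stand, leaning 35 degrees from vertical, mouth up and towards the robot; only the collar stands above the plate.
- small_tilted: small aluminium cup like small_base (85 mm high, collar 54 mm wide, same origin and axes). At the start it hangs by its shoulder in the round hole of small_stand, leaning 35 degrees from vertical, mouth up and towards the robot; only the collar stands above the plate.
- large_stand: fixed dark steel stand: base plate 120 x 104 mm on the bench, four thin legs and a 104 x 104 x 4 mm top plate that slopes 35 degrees, low edge towards its own -x side, with one round hole of 57 mm. Origin: centre of the foot; the hole's centre in the plate's upper face is 85 mm above it.
- sealer_press: fixed heat sealer between and behind the cups, an obstacle: box 345 mm deep (x), 305 mm wide (y), 105 mm high, with a platen raised above it whose red grip reaches 375 mm high at 60 to 90 mm in front of the origin. Origin: centre of its foot on the bench; it never moves.
- small_stand: the same fixed stand with a hole of 44 mm. Origin at the centre of the foot on the bench; the hole's centre lies 85 mm above it.
- whisk: whisk head lying loose on the bench, a bystander to leave alone. Origin at the centre of its underside.
- screwdriver: screwdriver lying loose on the bench, a bystander to leave alone. Origin at the centre of its underside.
Not all that is in view belongs to the job. Leave any brown or green look-alike of the small_base alone.

How it is judged (in metres and radians):
At the end, for the whole second after the job is handed in: Two large cups sit in large_base, 35 and 70 mm above it, in either order; small_tilted sits 35 mm above small_base; heights within 4 mm, centred within 6 mm, all upright within 4 degrees and at rest; both bottom cups stand on the bench within 40 mm of their starts (((z of large_stuck in the frame of large_base between 0.031 and 0.039 m and horizontal distance between each of large_stuck, large_tilted and large_base below 0.006 m and z of large_tilted in the frame of large_base between 0.066 and 0.074 m) or (z of large_tilted in the frame of large_base between 0.031 and 0.039 m and horizontal distance between each of large_tilted, large_stuck and large_base below 0.006 m and z of large_stuck in the frame of large_base between 0.066 and 0.074 m)) and z of small_tilted in the frame of small_base between 0.031 and 0.039 m and horizontal distance between small_tilted and small_base below 0.006 m and angle between each of large_base, large_stuck, large_tilted, small_base, small_tilted's own z axis and vertical below 0.07 rad and linear speed of each of large_base, large_stuck, large_tilted, small_base, small_tilted below 0.02 m/s and height (world z) of each of large_base, small_base below 0.006 m and distance of each of large_base, small_base from where it was at the start of the episode below 0.04 m); the robot touches nothing.
It fails at once if a loose bystander (whisk head or screwdriver) is pushed more than 30 mm (distance of any of whisk, screwdriver from where it was at the start of the episode above 0.03 m).
It also fails if it takes over 72 s, if anything falls off the work surface, if the arm or the gripper's body presses on something with over 40 N, if the wrist force passes 120 N, or if a joint passes its speed limit or range.

## Working session

There is one attempt and no reset: what is moved stays moved. The work goes in short steps, each a Python script; the robot and the scene stay as the last script left them, time stands still between calls to the robot, and variables do not carry over. Pictures are saved under pics/ and viewed, at most 10 in all, crops included, and the job is handed in when it is done.

```bash
mkdir -p pics
cat > h.py <<'E'
import numpy as np, cv2
from station import r
def snap(n,f):
    s=r.snapshot(n); cv2.imwrite('pics/'+f+'.png',s['frame'][:,:,::-1]); np.savez('pics/'+f+'.npz',**s); return s
def ray(s,u,v):
    R=np.array(s['R']);t=np.array(s['t']);d=R.T@np.array([(u-s['cx'])/s['fx'],(v-s['cy'])/s['fy'],1]);return -R.T@t,d
def onz(s,u,v,z):
    o,d=ray(s,u,v);return o+d*(z-o[2])/d[2]
def proj(s,X):
    c=np.array(s['R'])@np.array(X)+np.array(s['t']);return s['fx']*c[0]/c[2]+s['cx'],s['fy']*c[1]/c[2]+s['cy']
E
python3 - <<'E'
from h import *
for n in('scene','top'):
    s=snap(n,n); print(n,s['fx'],s['cx'],s['cy'],np.round(s['R'],3).tolist(),np.round(-np.array(s['R']).T@s['t'],3))
print(r.sense())
E
```

```text
scene 371.5400633805053 322.39010878675293 201.89973190979202 [[-0.828, -0.561, 0.006], [-0.404, 0.588, -0.701], [0.39, -0.582, -0.713]] [0.17  0.516 0.778]
top 473.9560693497127 321.9099396832081 195.54655462370084 [[0.015, -1.0, -0.013], [-0.996, -0.013, -0.084], [0.084, 0.014, -0.996]] [ 0.434 -0.045  1.527]
{'clock': 0.1, 'joints': array([ 7.10064143e+01,  5.26037194e+00,  7.05742606e+01, -2.88755635e-04,
        1.04265142e+02, -3.24910762e+00]), 'joint_vel': array([ 0.03119043,  0.09830757, -0.18080722, -0.05599531, -0.0320041 ,
       -0.01693134]), 'joint_torque': array([ 2.25829033e-03, -4.47860527e+01, -4.07570851e+01,  7.01607973e-02,
        2.83716054e-02, -1.10933984e-04]), 'tcp_pos': array([0.16283659, 0.57754812, 0.40361027]), 'orientation': array([-1.79900370e+02, -5.37539380e-03,  1.64255446e+02]), 'contact_force': array([-0.15249852, -0.70693612,  0.78129464]), 'torque': array([ 0.00220104, -0.02227059, -0.02999717]), 'gripper_force': 0.0, 'opening': 0.08750095808946316}
```

View pics/scene.png

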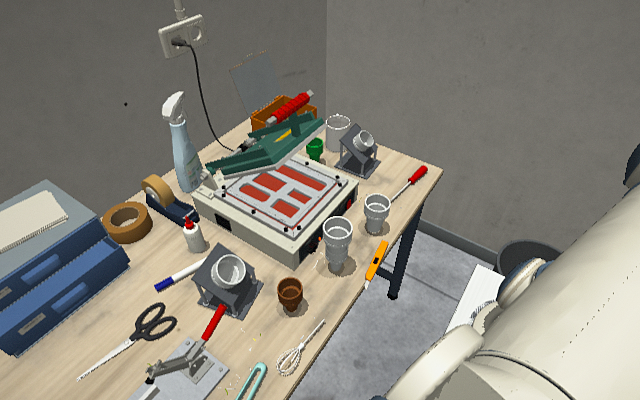

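View pics/top.png

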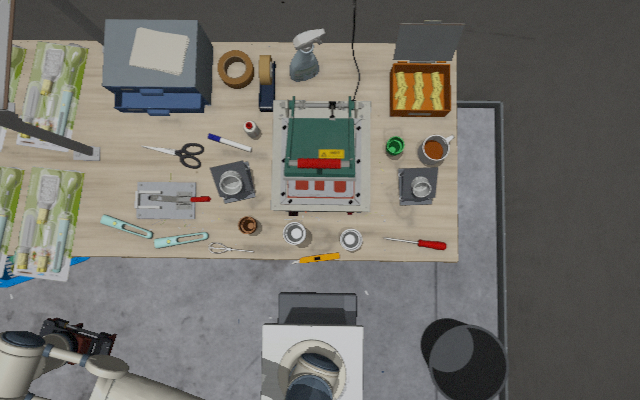

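Candidates: the tall stack is at top (295,233) / scene (338,240), which is large_stuck on small_base. The lone large cup is at top (351,239) / scene (376,213). The tilted large is at top (232,183) / scene (232,268), and the tilted small is at top (420,186) / scene (363,142). Decoys to avoid are the brown cup (249,225), green cup (395,147) and white mug (433,149), all in the top view. One close crop to check.

Run:
```python
from h import *
s=dict(np.load('pics/top.npz')); sc=dict(np.load('pics/scene.npz'))
T=s['frame'][:,:,::-1]; S=sc['frame'][:,:,::-1]
def c(I,u,v,w=24): return cv2.resize(I[v-w*3//4:v+w*3//4,u-w:u+w],(264,198),interpolation=cv2.INTER_CUBIC)
a=np.hstack([c(T,295,233),c(T,351,239),c(T,232,183)]);b=np.hstack([c(T,419,186),c(S,338,245,44),c(S,376,213,30)]);d=np.hstack([c(S,232,272,40),c(S,361,145,32),c(T,233,250)])
cv2.imwrite('pics/crop.png',np.vstack([a,b,d]))
for n,u,v,z in(('stuck',295,231,.153),('base',350.5,238,.1),('lt',231,182,.11),('st',421,185,.11),('whisk',230,249,.01),('sd',415,242,.01),('press',321,155,.1)):
    print(n,onz(s,u,v,z).round(3))
```

```text
stuck [0.445 0.051 0.153]
base [ 0.427 -0.112  0.1  ]
lt [0.59 0.25 0.11]
st [ 0.589 -0.322  0.11 ]
whisk [0.386 0.267 0.01 ]
sd [ 0.417 -0.321  0.01 ]
press [ 0.677 -0.02   0.1  ]
```

View pics/crop.png

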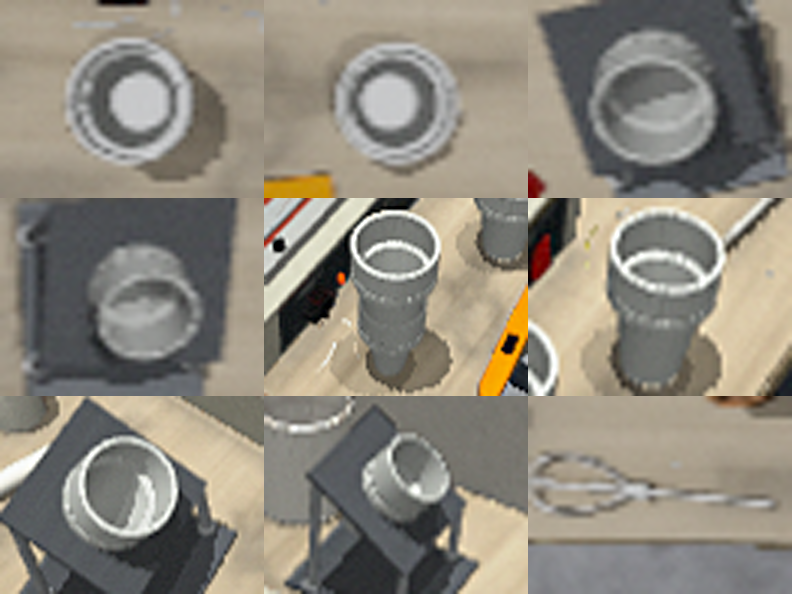

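The crops confirm the choice. Rim centres in the top view are about (294.3,233.2) for stuck, (351,239.9) for large_base, (230.7,185) for large tilted and (422.3,189.6) for small tilted. The next move is to look from near with the wrist camera.

Run:
```python
from h import *
s=dict(np.load('pics/top.npz'))
for n,u,v,z in(('stuck',294.3,233.2,.153),('base',351,239.9,.1),('lt',230.7,185,.1137),('st',422.3,189.6,.1137)): print(n,onz(s,u,v,z).round(4))
a=[];
r.reach([.46,.23,.45],[180,0,180]); a.append(snap('wrist','w1'))
r.reach([.41,-.03,.50],[180,0,180]); a.append(snap('wrist','w2'))
print([np.round(-np.array(x['R']).T@x['t'],3) for x in a],a[0]['fx'],np.round(a[0]['R'],2).tolist(),r.sense()['clock'],r.sense()['joints'].round(1))
cv2.imwrite('pics/w12.png',np.vstack([cv2.resize(x['frame'][:,:,::-1],(480,300)) for x in a]))
```

```text
stuck [0.4388 0.0528 0.153 ]
base [ 0.4215 -0.1138  0.1   ]
lt [0.5806 0.2498 0.1137]
st [ 0.5744 -0.3246  0.1137]
[array([0.381, 0.23 , 0.431]), array([ 0.332, -0.03 ,  0.481])] 297.3569752990648 [[-0.0, 1.0, -0.0], [0.96, 0.0, 0.29], [0.29, -0.0, -0.96]] 2.9333 [ -8.8 -20.9  84.5   0.  116.5 -98.9]
```

View pics/w12.png

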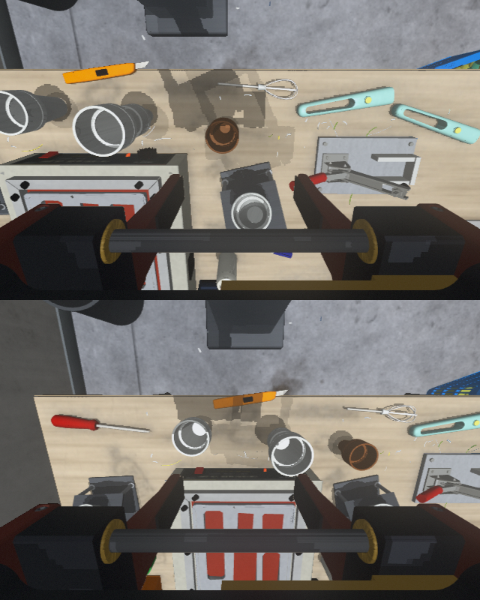

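w1 shows the large stand with its rim near (336,281) in full-size pixels. w2 shows large_base near (256,181) and the stuck cup near (389,206). Now I fit ellipses to the rims and view the stand at higher zoom.

```bash
cat >> h.py <<'E'
def rim(s,u,v,z,w=38,th=200):
    I=s['frame'].astype(int); m=((I.min(2)>th)&(I.max(2)-I.min(2)<25)).astype(np.uint8)
    k=np.zeros_like(m);cv2.circle(k,(int(u),int(v)),w,1,-1);m*=k
    p=cv2.findNonZero(m); h=cv2.convexHull(p); e=cv2.fitEllipse(h)
    X=onz(s,e[0][0],e[0][1],z); D=e[1][1]/s['fx']*(np.array(s['R'])@X+s['t'])[2]
    print('rim',np.round(e[0],1),np.round(e[1],1),'diam',round(D,4),X.round(4)); return X
E
python3 - <<'E'
from h import *
a=dict(np.load('pics/w1.npz'));b=dict(np.load('pics/w2.npz'))
rim(b,389,206,.153);rim(b,256,181,.1,30);rim(a,336,281,.1137,36);rim(a,136,173,.153,48)
I=cv2.resize(a['frame'][200:350,270:420,::-1],(600,600),interpolation=cv2.INTER_CUBIC);cv2.imwrite('pics/ls.png',I)
E
```

```text
rim [389.8 208. ] [51.8 57.1] diam 0.0662 [0.4391 0.0526 0.153 ]
rim [254.4 185.9] [44.1 49.4] diam 0.0651 [ 0.4261 -0.1145  0.1   ]
rim [334.8 284.4] [52.2 54.3] diam 0.066 [0.583  0.2498 0.1137]
rim [131.2 174.5] [62.2 74.4] diam 0.0708 [0.4392 0.0516 0.153 ]
```

View pics/ls.png

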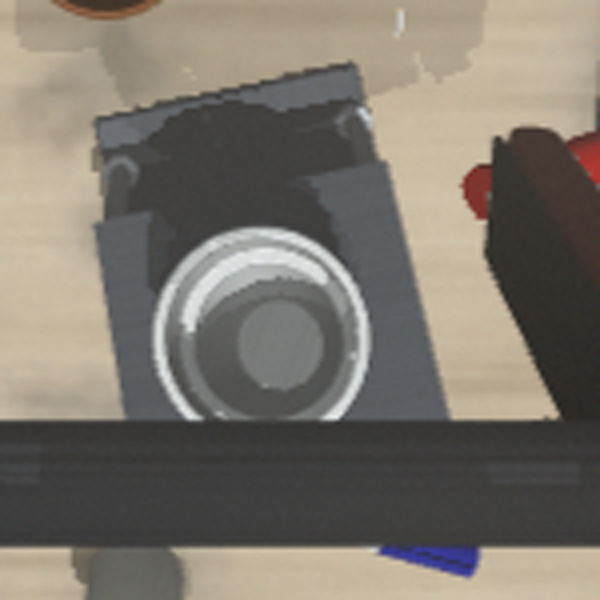

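```bash
cat >> h.py <<'E'
D=[180,0,180]
def contact_down(x,y,z0,z1,ori=None,step=.004,f=8,speed=.04):
    f0=r.sense()['contact_force'][2]; z=z0
    while z>z1:
        z=max(z-step,z1); r.servo_line([x,y,z],ori,speed=speed)
        d=r.sense()['contact_force'][2]-f0
        if d>f: break
    print('down z',round(z,4),'dF',round(d,1),'clock',round(r.sense()['clock'],1)); return z
E
python3 - <<'E'
from h import *
a=dict(np.load('pics/w1.npz'))
for z,p,q in((.0552,(293.75,255.75),(366.25,240.75)),(.004,(294.25,230),(358.75,216.25))):
    P,Q=onz(a,*p,z),onz(a,*q,z); d=Q-P; print(P.round(3),Q.round(3),'len',np.linalg.norm(d).round(4),'yaw',np.degrees(np.arctan2(-d[0],d[1])).round(2))
x,y=.439,.0525
g=.153-.013+.163
r.reach([x,y,g+.07],D); r.servo_line([x,y,g],speed=.12)
r.grab(30); s=r.sense(); print(s['opening'],s['gripper_force'],s['contact_force'].round(1),s['clock'])
r.servo_line([x,y,g+.04],speed=.03); print(r.sense()['contact_force'].round(1))
r.servo_line([x,y,g+.13],speed=.12); s=r.sense(); print(s['opening'],s['contact_force'].round(1),s['clock'])
snap('scene','s2')
cv2.imwrite('pics/s2c.png',cv2.resize(dict(np.load('pics/s2.npz'))['frame'][130:280,280:440,::-1],(640,600)))
E
```

```text
[0.575 0.195 0.055] [0.552 0.296 0.055] len 0.1027 yaw 12.92
[0.557 0.193 0.004] [0.534 0.291 0.004] len 0.1013 yaw 12.95
0.0663722537129326 29.994217548519373 [-0.6 -0.1  2.4] 4.8
[ 0.2  1.2 -0.9]
0.06645764254607482 [-0.7  0.1 -2.2] 7.1833
```

View pics/s2c.png

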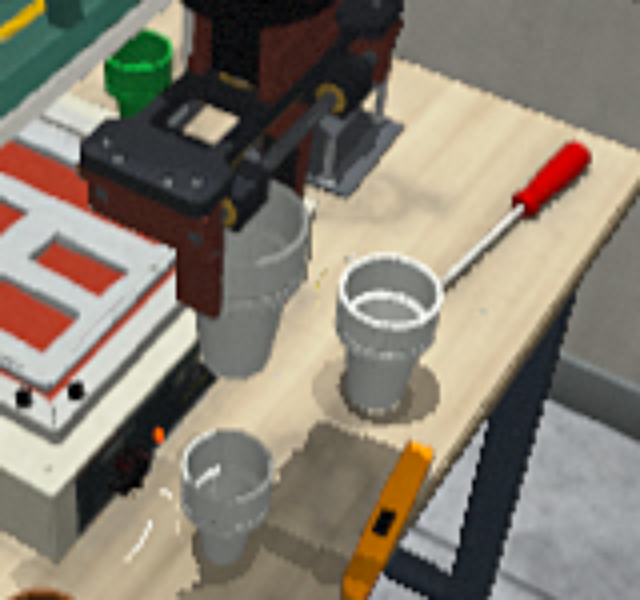

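The picture shows the large cup hanging straight in the fingers. The small base still stands at crop (227,500), and the lone large base has its rim at crop (390,290).

Run:
```python
from h import *
s=dict(np.load('pics/s2.npz'))
A=rim(s,377.5,202.5,.1,20,185); rim(s,336.7,248,.085,17,150)
x,y=.4245,-.114
r.servo_line([x,y,.433],speed=.2); r.servo_line([x,y,.320],speed=.12)
z=contact_down(x,y,.320,.283,f=6)
print(r.sense()['contact_force'].round(1))
r.let_go(); r.wait(.2); r.servo_line([x,y,z+.09],speed=.15)
r.servo_line([.35,-.114,.46],speed=.25); b=snap('wrist','w3'); print(r.sense()['clock'])
rim(b,*proj(b,[x,y,.135]),.135,50); rim(b,*proj(b,[.439,.0525,.085]),.085,45,170)
sc=snap('scene','s3')
cv2.imwrite('pics/s3c.png',np.hstack([cv2.resize(sc['frame'][150:290,300:420,::-1],(360,420)),cv2.resize(b['frame'][:280,:,::-1],(440,420))]))
```

```text
rim [379.8 200.8] [20.3 32.1] diam 0.0825 [ 0.4208 -0.1242  0.1   ]
rim [334.6 249.7] [22.8 28.9] diam 0.067 [0.4378 0.063  0.085 ]
down z 0.284 dF 7.2 clock 11.6
[-2.9 -0.2  6.1]
13.7167
rim [318.3 251.5] [52.3 57.7] diam 0.065 [ 0.4231 -0.1151  0.135 ]
rim [446.9 245.7] [36.4 42.8] diam 0.0558 [0.4394 0.0526 0.085 ]
```

View pics/s3c.png

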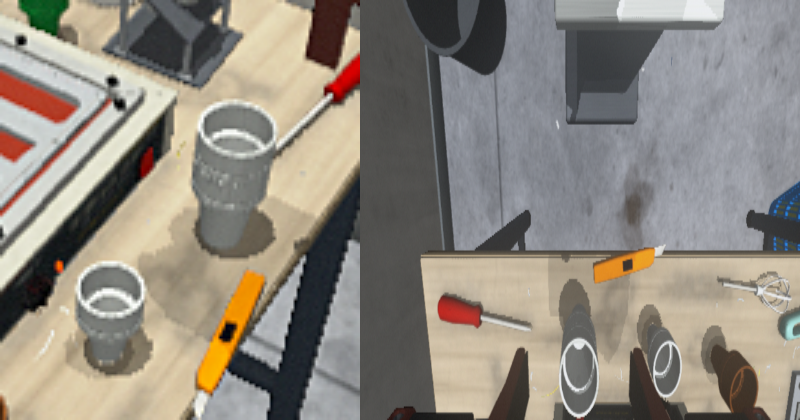

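Large_stuck is seated: its rim fits at z=.135 with the right diameter, and the small base has not moved. Next is the large tilted cup.

```bash
cat >> h.py <<'E'
from scipy.spatial.transform import Rotation as Ro
def tilt(psi):
    c,s=np.cos(np.radians(psi)),np.sin(np.radians(psi)); t=np.radians(35)
    a=np.array([-np.sin(t)*c,-np.sin(t)*s,np.cos(t)]); y=np.array([-s,c,0]); z=-a
    return a,Ro.from_matrix(np.c_[np.cross(y,z),y,z]).as_euler('xyz',degrees=True).tolist()
E
python3 - <<'E'
from h import *
a,o=tilt(12.9); P=np.array([.583,.250,.1137]); print(o)
print(r.inverse_kinematics(P+a*.153,o))
r.reach([.38,.12,.46],D); r.reach(P+a*.253,o); r.servo_line(P+a*.153,speed=.12)
print(r.sense()['contact_force'].round(1))
r.grab(30); s=r.sense(); print(s['opening'],s['contact_force'].round(1),s['clock'])
r.servo_line(P+a*.173,speed=.04); print(r.sense()['contact_force'].round(1))
r.servo_line(P+a*.258,speed=.12)
s=r.sense();print(s['opening'],s['contact_force'].round(1),s['clock'])
r.reach([.40,.19,.46],D); b=snap('scene','s4');w=snap('wrist','w4');print(r.sense()['clock'])
cv2.imwrite('pics/s4.png',np.hstack([cv2.resize(x['frame'][:,:,::-1],(400,250)) for x in(b,w)]))
E
```

```text
[179.99999999999997, 34.999999999999986, -167.10000000000002]
[ 23.06976596 -14.84767241 109.43406851  -7.47947969  51.07825486
 -76.92538979]
[-0.4 -0.2 -0.5]
0.06558913199434262 [-0.9  1.4  2.5] 17.05
[ 0.3  0.7 -1.6]
0.06590999282180632 [-0.7  0.1 -0.8] 18.5583
19.4833
```

View pics/s4.png

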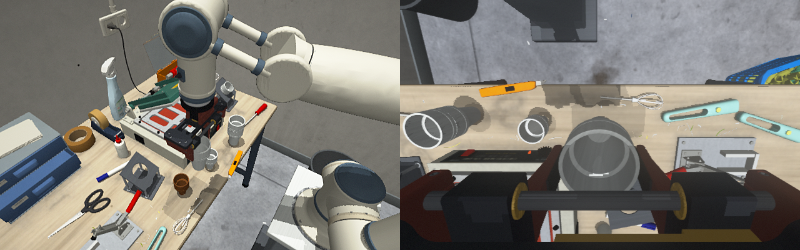

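The large tilted cup hangs between the fingers, with its rim at wrist pixel about (320,256). Now measure its offset in the hand and place it on the stack.

Run:
```python
from h import *
w=dict(np.load('pics/w4.npz')); p=r.sense()['tcp_pos']; q=p-[0,0,.153]; uv=proj(w,q); print(p.round(4),np.round(uv,1))
for th in(200,180): X=rim(w,uv[0],uv[1],q[2],75,th)
off=(X-q)[:2]; print('off',off.round(4)); 
if abs(off).max()>.006: off=np.zeros(2)
x,y=np.array([.4231,-.115])-off
r.servo_line([x,y,.46],speed=.22); r.servo_line([x,y,.36],speed=.12)
z=contact_down(x,y,.36,.321,f=6); print(r.sense()['contact_force'].round(1))
r.let_go(); r.wait(.2); r.servo_line([x,y,z+.09],speed=.15)
r.servo_line([.35,-.114,.48],speed=.25); b=snap('wrist','w5')
rim(b,*proj(b,[.4231,-.115,.17]),.17,55)
# look at the small stand
r.reach([.44,-.30,.42],D); c=snap('wrist','w6'); print(r.sense()['clock'])
u,v=map(int,proj(c,[.5744,-.3246,.1137])); print(u,v); rim(c,u,v,.1137,38); rim(c,u,v,.1137,38,170)
T=np.load('pics/w6.npz')['frame'];v0=min(max(v-80,0),250)
cv2.imwrite('pics/w56.png',np.hstack([cv2.resize(T[v0:v0+150,u-75:u+75,::-1],(500,500)),cv2.resize(b['frame'][180:340,270:366,::-1],(300,500))]))
```

```text
[0.4003 0.1902 0.458 ] [320.6 272.5]
rim [339.1 313.8] [ 65.2 105.1] diam 0.0558 [0.4249 0.2001 0.305 ]
rim [396.8 324.2] [ 76.1 293.5] diam 0.1576 [0.4315 0.2312 0.305 ]
off [0.0312 0.041 ]
down z 0.321 dF 7.6 clock 24.5
[1.9 1.5 7. ]
rim [318.4 257.6] [54.3 59.8] diam 0.0645 [ 0.4232 -0.1151  0.17  ]
27.5333
296 307
rim [296.5 310.5] [46.6 50.8] diam 0.0575 [ 0.578  -0.3248  0.1137]
rim [296.4 309.3] [46.3 48.8] diam 0.0552 [ 0.5763 -0.3248  0.1137]
```

View pics/w56.png

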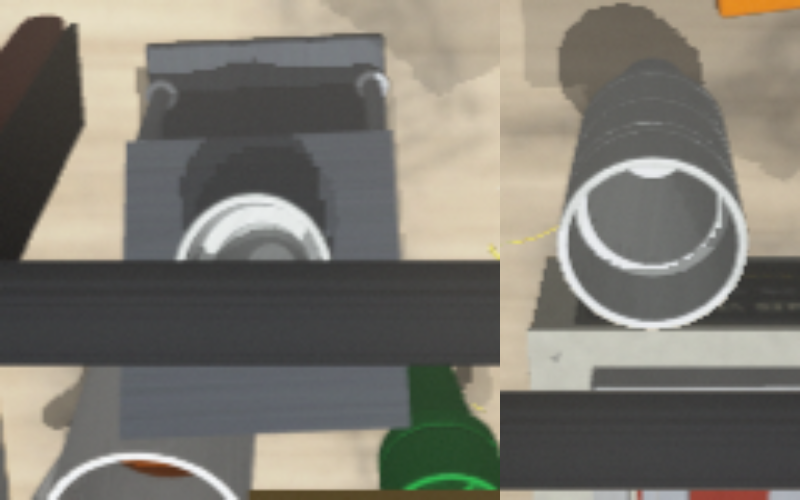

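Right half: three collars stacked and the rim centred. Left half: small stand with its low edge at crop (126,143)–(392,130) and its high edge at (121,438)–(410,427). Next is the pose from those corners.

Run:
```python
from h import *
c=dict(np.load('pics/w6.npz')); M=[]
f=lambda x,y:(x*.3+221,y*.3+227)
for z,p,q in((.0552,(126,143),(392,130)),(.1148,(121,438),(410,427))):
    P,Q=onz(c,*f(*p),z),onz(c,*f(*q),z); d=Q-P;M.append((P+Q)/2); print(P.round(3),Q.round(3),np.linalg.norm(d).round(4),np.degrees(np.arctan2(-d[0],d[1])).round(2))
h=(M[0]+M[1])/2;psi=2.5;n=np.array([np.cos(np.radians(psi)),np.sin(np.radians(psi))])
print('hole',h.round(4),'rim',(h[:2]-.0201*n).round(4), 'from low', (M[0][:2]+.0225*n).round(4))
# unoccluded look: move back a little
r.reach([.40,-.30,.40],D); w=snap('wrist','w7'); rim(w,*proj(w,[.576,-.325,.1137]),.1137,34,190); print(proj(w,[.576,-.325,.1137]))
w=snap('top','t7');
```

```text
[ 0.56  -0.378  0.055] [ 0.554 -0.274  0.055] 0.1041 3.19
[ 0.644 -0.373  0.115] [ 0.639 -0.269  0.115] 0.1035 2.75
hole [ 0.5994 -0.3234  0.085 ] rim [ 0.5793 -0.3243] from low [ 0.5795 -0.3247]
rim [296.  351.4] [47.5 52.2] diam 0.0581 [ 0.5778 -0.3248  0.1137]
(np.float64(295.78340885547715), np.float64(350.1375655082948))
```

Run:
```python
from h import *
a,o=tilt(3.0); P=np.array([.5785,-.3246,.1137])
r.reach(P+a*.253,o); r.servo_line(P+a*.153,speed=.12)
print(r.sense()['contact_force'].round(1))
r.grab(30); s=r.sense(); print(s['opening'],s['contact_force'].round(1),s['clock'])
r.servo_line(P+a*.173,speed=.04); print(r.sense()['contact_force'].round(1))
r.servo_line(P+a*.258,speed=.12)
s=r.sense();print(s['opening'],s['contact_force'].round(1),s['clock'])
assert .05<s['opening']<.058
r.reach([.40,-.27,.48],D)
x,y=.4394,.0526
r.servo_line([x,y,.48],speed=.22); r.servo_line([x,y,.31],speed=.15)
z=contact_down(x,y,.31,.271,f=5); print(r.sense()['contact_force'].round(1),r.sense()['opening'])
r.let_go(); r.wait(.2); r.servo_line([x,y,z+.09],speed=.15)
r.servo_line([.35,-.03,.48],speed=.25); b=snap('wrist','w8')
rim(b,*proj(b,[x,y,.12]),.12,42,180);rim(b,*proj(b,[.4232,-.1151,.17]),.17,50)
r.wait(.3); sc=snap('scene','s8'); print(r.sense()['clock'])
cv2.imwrite('pics/s8c.png',np.hstack([cv2.resize(sc['frame'][140:290,290:440,::-1],(400,400)),cv2.resize(b['frame'][130:330,220:420,::-1],(400,400))]))
```

```text
[ 0.9 -0.1 -1.2]
0.05380385948584452 [-1.8  0.8  2. ] 30.1583
[-0.6 -0.2 -1. ]
0.05426972575504572 [-0.1 -0.6 -1.2] 31.6667
down z 0.271 dF 5.7 clock 37.8
[0.7 1.8 5.1] 0.05366618319669778
rim [385.1 262.7] [60.5 64.1] diam 0.0814 [0.4557 0.0541 0.12  ]
rim [235.5 257.8] [54.8 71.3] diam 0.0769 [ 0.4229 -0.12    0.17  ]
40.7333
```

View pics/s8c.png

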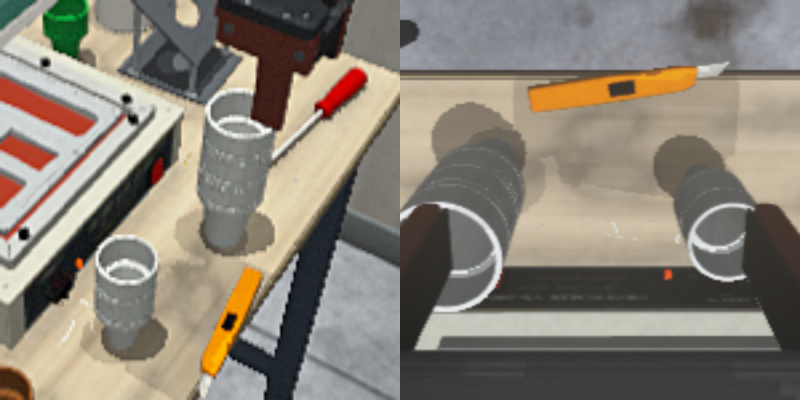

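Both nests look straight, with collars evenly spaced. Contact came within 2 mm of the expected seating height on each placing. Handing in.

```bash
python3 -c "
from h import *
print(r.hand_in())"
```

```text
the job is handed in; nothing more can be done
None
```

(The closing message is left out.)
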